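# Select the green gear on the pottery wheel drive

### The job

With the fingertips or the outside of the fingers, push the gear lever of the pottery wheel's drive through its gate, out of the middle lane and fully home into the slot marked with the green dot. Nothing needs to be grasped or lifted. Do not force the lever against the gate, do not engage any slot with another colour on the way, and leave the clay rings and the glaze jar where they are; then move clear.

Things in the scene. Friction and masses are not known exactly. Their poses are not given: they have to be found in the camera images.
- drive: Fixed wheel drive: grey gearbox housing 150 x 150 mm with an aluminium gate plate on top (131 mm above the table) and, centred 235 mm to its +y side, an aluminium wheel head (disc radius 110 mm, top 92 mm up). Origin: on the table below the gate's centre. x: along the lanes, away from the robot at yaw 0; y: across the lanes; z: up. The x and y given below are in this frame.
- gate_centre (a point): Centre of the gate, on the plate's top face. Three lanes along x, at y = -30, 0 and 30 mm, are joined at x = 0 by a cross channel along y (neutral): six slots, three at -x, three at +x. Lanes and channel are 18 mm wide, so the 10 mm stem changes lanes only within 4 mm of x = 0. The stem stops dead at x = +-28 mm (fully home), and 2 mm beyond the outer lanes' centre lines.
- lever_pivot (a point): Point about which the lever tilts both ways, fixed inside the housing, 12 mm above the table, 113 mm below lever_stem and 179 mm below the grip's centre (lever upright).
- lever_stem (a point): Point on the lever's steel stem (10 mm diameter) at the height of the gate plate, 125 mm above the table when upright: its x and y tell where the lever stands in the gate. It starts in the -x slot of the middle lane (no dot), at least half-way in.
- lever_knob (a point): Centre of the lever's black grip, a barrel 28 mm in diameter and 52 mm long in line with the stem; 191 mm above the table when upright. It moves 1.55 to 1.6 times as far as the stem: about 43 mm from x = 0 when fully home, 46 to 48 mm from y = 0 in an outer lane, leaning about 14 degrees each way. No spring: it stays where left. Pushing it takes about 3 N until it meets the gate.
- mark_green: Green dot, a disc 22 mm in diameter and 2 mm thick on the gate plate, 18 mm beyond where the stem stands when fully home in the slot it marks. It lies at one of the four corners x = +-46 mm, y = +-30 mm. Origin: centre of its underside. The two middle slots have no dots.
- mark_blue: Blue dot, likewise, marking another outer slot.
- mark_yellow: Yellow dot, likewise.
- mark_red: Red dot, likewise.
- ring_wheel: Loose orange clay ring standing on the wheel head, outer diameter 60 mm, 36 mm high. Origin: centre of its underside.
- ring_table: Loose orange clay ring of the same size on the table. Origin: centre of its underside.
- glaze_jar: Loose white jar with an orange cap on the table, 70 mm in diameter, 85 mm high. Origin: centre of its underside.

How it is judged:
By the outcome, as a careful person would: the job done as asked, in the order asked, and still so for the second after the job is handed in, with the robot touching nothing.
It also fails if it takes over 48 s, if anything falls off the work surface, if the arm or the gripper's body presses on something with over 40 N, if the wrist force passes 120 N, or if a joint passes its speed limit or range.

### The arm

A 6-joint arm with a two-finger parallel gripper is mounted at the origin on the work surface. World frame = base frame: x ahead of the robot, y to its left, z up, the work surface at z = 0. Lengths are in mm, angles in rad, forces in N, time in s.
With the tool pointing down it reaches from about 275 to 750 mm from the base axis. Payload 10.2 kg.
Tool frame: the origin (TCP) lies on the front face of the gripper's body, between the roots of the fingers; the fingertips stand 73 mm ahead of it and the grasp point (between the pads) lies 54 mm ahead of it; z points along the fingers, y is the line along which they close (so a half turn about z gives the same grasp; the last joint's range is limited). The gripper opens to 85 mm and grips with 20 to 120 N. Pads are 22 mm wide; open, the fingers measure 114 mm over their backs; the gripper's body (76 mm by 85 mm) begins 54 mm behind the grasp point. The pads swing forward as they close: fully open they stand 13 mm farther back than shut.
Start: joints at [0.895, 0.313, 1.498, -0, 1.331, -0.223], TCP at [229.693, 472.094, 303.894] pointing down, gripper open.
Joint ranges: [-2.94, 2.94], [-0.97, 2.17], [0.19, 2.56], [-1.23, 4.37], [0.02, 3.11], [-2.88, 2.88]. Speed limits (rad/s): [2.39, 2.39, 3.01, 3.14, 3.14, 3.14].

### API

Orientations are given as a unit quaternion [w, x, y, z].
In Python, from rig import * gives the robot as it stands.
- The arm moves only by the tool step_arm, never from a script. Its argument "plan" is a list of rows, each an object with "offset": the shift along the tool's x, y, z in cm, a list of three; "rot": the turn, a rotation vector about the tool's x, y, z in degrees, a list of three; "gripper": the finger opening in cm, from 0 to 8.54. In form: [{"offset": [x, y, z], "rot": [wx, wy, wz], "gripper": gripper}, ...]. A call has 1 to 12 rows; each row is the pose to reach, as a shift and turn from the pose commanded when the call began, along the tool's axes at that moment; what a row does not reach only later rows make up. A row lasts 1/10 s, in which the tool goes at most 50 mm and 8.59 degrees, less where a joint would pass 70% of its speed; a pose out of reach is approached as far as the arm can. A call with a gripper value outside its range is refused whole. The fingers move at their own pace and stop on an object; "squeeze" is the grip in N (left out, the last holds). Time passes only in rows, so rows that repeat a pose let the fingers close. It gives the time, the measured TCP pose, the force, the opening and the grip force at its end, in the units of the state.
- sense(): the state, without advancing time (a new reading comes with each control period).
- capture(name): name is "scene" or "top" or "wrist"; returns a dict with "color" (400x640x3 uint8, red, green, blue), "depth" (400x640 float32, mm along the optical axis (not along the pixel's ray), 0 where there is no reading), "vertical_fov" (degrees; the focal length in pixels is half the picture's height over the tangent of half this angle, whatever the lens; pixels are square), "cx", "cy" (the principal point, pixels), "rvec" (rotation vector, rad) and "tvec" (3), from world to camera coordinates, as OpenCV has them; the wrist camera has in their place "mount" (4x4, takes a point from camera to tool coordinates, whose origin is the TCP and whose axes are the flange's). Camera axes: x right, y down, z forward; pixel columns grow to the right and rows downward; lengths in mm; the calibration is good to about 2 mm. A picture is of the moment at which its call begins: read the wrist's pose just before it.
- finish_job(): hands the job in; it is judged then, once.
The state is a dict: "time_s": time; "joints": joint angles; "dq": joint speeds; "tau": joint torques, N m; "eef_pos": TCP position; "ee_rot": TCP orientation; "force": force on the tool from outside, world axes, zero at the start; "wrist_torque": the same for the moment, N m; "grip_width": opening from 0.0 (shut) to 1.0 (fully open); "grip_force": force on a finger pad.
Only numpy, scipy, OpenCV 4.12 (cv2) and the standard library are available. Lean on these libraries where they do the work, as an engineer would, in place of code of your own. Each camera call takes 0.05 s, during which the arm holds its last target. There are 200 camera calls.

## Working session

There is one attempt and no reset: what is moved stays moved. The work goes in short steps, Python scripts to look and compute and a tool call to move; the robot and the scene stay as the last step left them, time stands still between calls to the robot, and variables do not carry over. Pictures are saved under pics/ and viewed, at most 10 in all, crops included, and the job is handed in when it is done.

Besides the shell and the picture viewer there is one more tool, called after "Request:" as a command line: name --argument value ..., lists and objects as JSON in quotes. step_arm: Moves the arm, as the interface text tells. Its arguments: {"type":"object","properties":{"plan":{"type":"array"},"squeeze":{"type":"number"}},"required":["plan"]}

```bash
mkdir -p pics; cat > h.py <<'E'
from rig import *
import numpy as np, cv2
from scipy.spatial.transform import Rotation as R
def K(c):
    h=c["color"].shape[0]; f=h/2/np.tan(np.radians(c["vertical_fov"])/2); return f,c["cx"],c["cy"]
def cap(name,save):
    s=sense(); c=capture(name); cv2.imwrite(f"pics/{save}.png",cv2.cvtColor(c["color"],cv2.COLOR_RGB2BGR))
    np.save(f"pics/{save}.npy",dict(c=c,s=s),allow_pickle=True); return c
def load(save):
    d=np.load(f"pics/{save}.npy",allow_pickle=True).item(); return d["c"],d["s"]
def pose(c,s):  # camera->world
    if "mount" in c:
        q=s["ee_rot"]; T=np.eye(4); T[:3,:3]=R.from_quat(np.r_[q[1:],q[0]]).as_matrix(); T[:3,3]=s["eef_pos"]; return T@np.array(c["mount"])
    T=np.eye(4); T[:3,:3]=R.from_rotvec(np.ravel(c["rvec"])).as_matrix(); T[:3,3]=np.ravel(c["tvec"]); return np.linalg.inv(T)
def px(save,u,v,z=None):  # depth-based, or plane z
    c,s=load(save); f,cx,cy=K(c); T=pose(c,s); d=np.array([(u-cx)/f,(v-cy)/f,1])
    if z is None: k=np.median(c["depth"][v-1:v+2,u-1:u+2])
    else: k=(z-T[2,3])/(T[:3,:3]@d)[2]
    return T[:3,:3]@(d*k)+T[:3,3]
E
python3 - <<'E'
from h import *
for n in("top","scene"): cap(n,n+"1")
a=cv2.imread("pics/top1.png");b=cv2.imread("pics/scene1.png")
cv2.imwrite("pics/both.png",cv2.resize(np.vstack([a,b]),(480,600)))
print(sense()["eef_pos"],sense()["ee_rot"],sense()["time_s"])
E
```

```text
[229.58695854 471.9747518  303.39407055] [-2.52171692e-04  2.24477640e-01  9.74479065e-01 -5.27745512e-04] 0.1
```

View pics/top1.png

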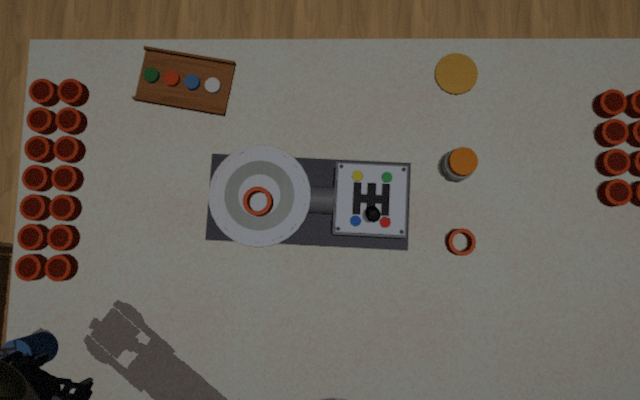

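View pics/scene1.png

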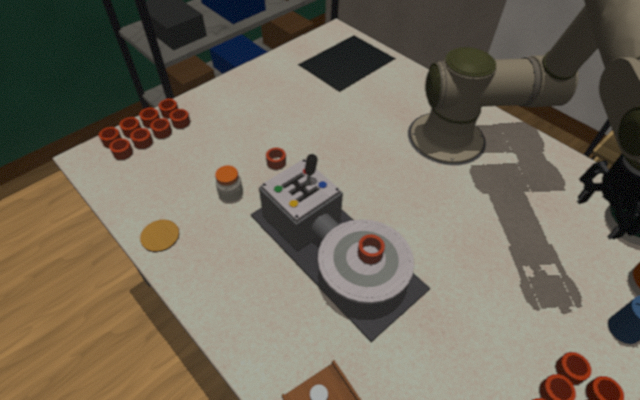

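The top picture shows the dots at yellow (358,175), green (387,177), blue (355,221) and red (385,222), with the knob at (373,214). Green is therefore the +x, -y slot. The jar is at (462,162) and the table ring at (461,242). I'll measure these now.

```bash
python3 - <<'E'
from h import *
c,s=load("top1"); im=c["color"].astype(int); hsv=cv2.cvtColor(c["color"],cv2.COLOR_RGB2HSV)
box=np.zeros(im.shape[:2],bool); box[163:236,334:410]=1
P={}
for n,(lo,hi) in dict(yellow=(18,32),green=(45,80),blue=(100,125),red=(170,190)).items():
    h=hsv[...,0].astype(int); m=box&(hsv[...,1]>110)&(hsv[...,2]>60)&(((h>=lo)&(h<=hi))|((n=="red")&(h<10)))
    v,u=np.nonzero(m); P[n]=px("top1",u.mean(),v.mean(),133); print(n,len(u),u.mean(),v.mean(),P[n].round(1))
print("depth z plate",px("top1",342,205).round(1))
g=sum(P.values())/4; ex=(P["yellow"]+P["green"]-P["blue"]-P["red"]); ey=(P["yellow"]+P["blue"]-P["green"]-P["red"])
print("centre",g.round(1),np.linalg.norm(ex)/2,np.linalg.norm(ey)/2,np.degrees(np.arctan2(ex[1],ex[0])),np.degrees(np.arctan2(-ey[0],ey[1])))
print("knob",px("top1",373,213).round(1),px("top1",373,213,210).round(1))
print("jar",px("top1",463,161,85).round(1),"ring",px("top1",461,242,36).round(1),"wheelring",px("top1",258,201,128).round(1))
k=im[150:250,320:420].astype(np.uint8)[...,::-1]; j=load("scene1")[0]["color"][140:230,250:350][...,::-1]
cv2.imwrite("pics/crop1.png",np.hstack([cv2.resize(k,(400,400),interpolation=3),cv2.resize(j,(400,400),interpolation=3)]))
E
```

```text
yellow 79 357.0632911392405 175.39240506329114 [598.6 -43.2 133. ]
green 73 386.5068493150685 176.82191780821918 [ 596.  -103.1  133. ]
blue 78 355.12820512820514 220.3846153846154 [506.6 -39.5 133. ]
red 82 384.6341463414634 221.70731707317074 [504.5 -98.9 133. ]
depth z plate [537.9 -12.8 130.8]
centre [551.4 -71.2 133. ] 91.82954149944912 59.74461258717079 -2.4629725881239803 -2.2854281694941045
knob [516.  -69.5 214.6] [516.3 -69.8 210. ]
jar [ 638.1 -270.8   85. ] ring [ 466.7 -275.1   36. ] wheelring [545.1 159.6 128. ]
```

View pics/crop1.png

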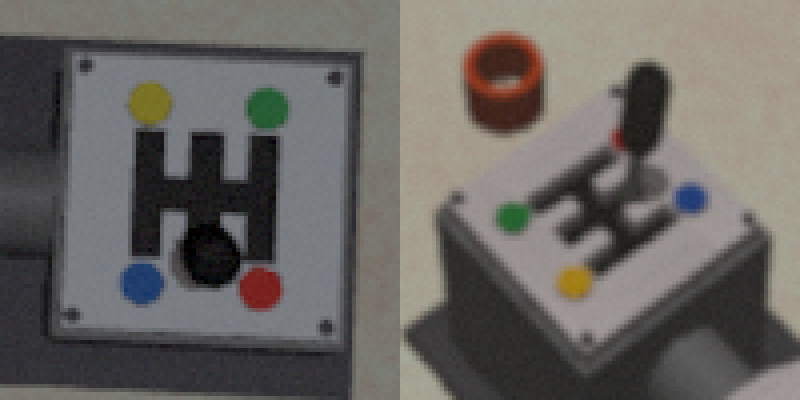

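Drive centre is at world (551, -71) with yaw about -2.4°. The dot spacings come out at 91.8 and 59.7 mm against the 92 and 60 given, and the plate height is 130.8. The knob leans toward -x at lane y≈0. I'll stage closed fingers behind it, aligned with the drive.

```bash
cat >> h.py <<'E'
C=np.array([551.4,-71.2]); YAW=np.radians(-2.4)
E=np.array([[np.cos(YAW),-np.sin(YAW)],[np.sin(YAW),np.cos(YAW)]])
RT=np.column_stack([np.r_[-E[:,0],0],np.r_[E[:,1],0],[0,0,-1]])
def todrive(p): return E.T@(np.array(p)[:2]-C)
def rs(s): q=s["ee_rot"]; return R.from_quat(np.r_[q[1:],q[0]])
def plan(x,y,z):
    s=sense(); r=rs(s); w=np.r_[C+E@[x,y],z]
    print("offset cm",(r.inv().apply(w-s["eef_pos"])/10).round(2),"rot",np.degrees((r.inv()*R.from_matrix(RT)).as_rotvec()).round(2))
def st():
    s=sense(); print("t",s["time_s"],"drive",todrive(s["eef_pos"]).round(1),"z",round(s["eef_pos"][2],1),"F",np.round(s["force"],1),"grip",s["grip_width"])
E
python3 -c "
from h import *
st();plan(-80,0,303);plan(-80,0,250)"
```

```text
t 0.1 drive [-344.3  529.2] z 303.4 F [ 0.2 -0.6 -0.5] grip 1.0014691078023208
offset cm [-45.37 -37.96   0.07] rot [ -0.06  -0.03 -23.54]
offset cm [-45.37 -37.95   5.37] rot [ -0.06  -0.03 -23.54]
```

Request:
step_arm --plan '[{"offset": [-3,-2.5,0],"rot": [0,0,-2],"gripper": 0},{"offset": [-7,-6,0],"rot": [0,0,-4],"gripper": 0},{"offset": [-11,-9.2,0],"rot": [0,0,-6],"gripper": 0},{"offset": [-15,-12.5,0],"rot": [0,0,-8],"gripper": 0},{"offset": [-19,-16,0],"rot": [0,0,-10],"gripper": 0},{"offset": [-23,-19.2,0],"rot": [0,0,-12],"gripper": 0},{"offset": [-27,-22.6,0],"rot": [0,0,-14],"gripper": 0},{"offset": [-31,-26,0],"rot": [0,0,-16],"gripper": 0},{"offset": [-35,-29.3,0],"rot": [0,0,-18],"gripper": 0},{"offset": [-39,-32.6,0],"rot": [0,0,-20],"gripper": 0},{"offset": [-43,-36,0],"rot": [0,0,-22],"gripper": 0},{"offset": [-45.4,-38,0],"rot": [0,0,-23.5],"gripper": 0}]'

```text
time_s: 1.3
eef_pos: [470.8, -67.6, 303.8]
ee_rot: [-0.0, 0.021, 1.0, 0.0]
force: [0.3, 0.2, 1.0]
grip_width: -0.004
grip_force: 0.0
```

Request:
step_arm --plan '[{"offset": [0,0,0],"rot": [0,0,0],"gripper": 0},{"offset": [0,0,0],"rot": [0,0,0],"gripper": 0}]'

```text
time_s: 1.5
eef_pos: [470.4, -66.1, 303.3]
ee_rot: [-0.001, 0.022, 1.0, 0.0]
force: [-0.3, 0.4, -0.1]
grip_width: -0.001
grip_force: 0.0
```

```bash
python3 -c "
from h import *
st();plan(-80,0,250)
cap('wrist','w1');cap('top','top2')
a=cv2.imread('pics/w1.png');b=cv2.resize(cv2.imread('pics/top2.png')[130:270,300:440],(400,400),interpolation=3)
cv2.imwrite('pics/v2.png',np.hstack([cv2.resize(a,(400,250)),b[:250]*0]) if 0 else np.hstack([cv2.copyMakeBorder(cv2.resize(a,(400,250)),0,150,0,0,0),b]))"
```

```text
t 1.5 drive [-81.2   1.7] z 303.3 F [-0.3  0.4 -0.1] grip -0.0006987629827672264
offset cm [-0.12 -0.17  5.33] rot [ 0.04 -0.07 -0.16]
```

View pics/v2.png

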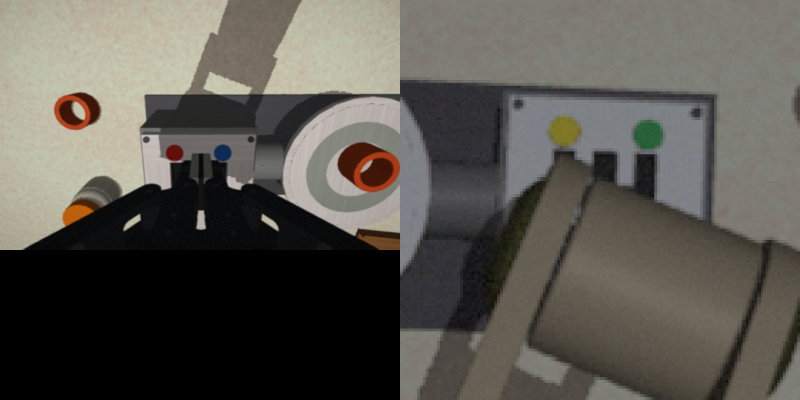

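The wrist view shows the fingers centred on the gate with the lever hidden behind them. The top view's gate is partly covered by the arm. I'll descend and push gently along +x.

Request:
step_arm --plan '[{"offset": [0,0,2],"rot": [0,0,0],"gripper": 0},{"offset": [-0.1,-0.2,4],"rot": [0,0,0],"gripper": 0},{"offset": [-0.1,-0.2,5.3],"rot": [0,0,0],"gripper": 0},{"offset": [-0.1,-0.2,5.3],"rot": [0,0,0],"gripper": 0},{"offset": [-0.6,-0.2,5.3],"rot": [0,0,0],"gripper": 0},{"offset": [-1.1,-0.2,5.3],"rot": [0,0,0],"gripper": 0},{"offset": [-1.6,-0.2,5.3],"rot": [0,0,0],"gripper": 0},{"offset": [-2.1,-0.2,5.3],"rot": [0,0,0],"gripper": 0},{"offset": [-2.6,-0.2,5.3],"rot": [0,0,0],"gripper": 0},{"offset": [-3.1,-0.2,5.3],"rot": [0,0,0],"gripper": 0},{"offset": [-3.6,-0.2,5.3],"rot": [0,0,0],"gripper": 0},{"offset": [-3.6,-0.2,5.3],"rot": [0,0,0],"gripper": 0}]'

```text
time_s: 2.8
eef_pos: [506.8, -69.0, 250.8]
ee_rot: [0.0, 0.021, 1.0, 0.0]
force: [-1.9, 0.1, 1.2]
grip_width: -0.0
grip_force: 0.9
```

```bash
python3 -c "
from h import *
st();cap('scene','s2')
cv2.imwrite('pics/v3.png',cv2.resize(cv2.imread('pics/s2.png')[110:230,230:370],(700,600),interpolation=3))"
```

```text
t 2.8 drive [-44.6   0.3] z 250.8 F [-1.9  0.1  1.2] grip -0.00011735170760925428
```

View pics/v3.png

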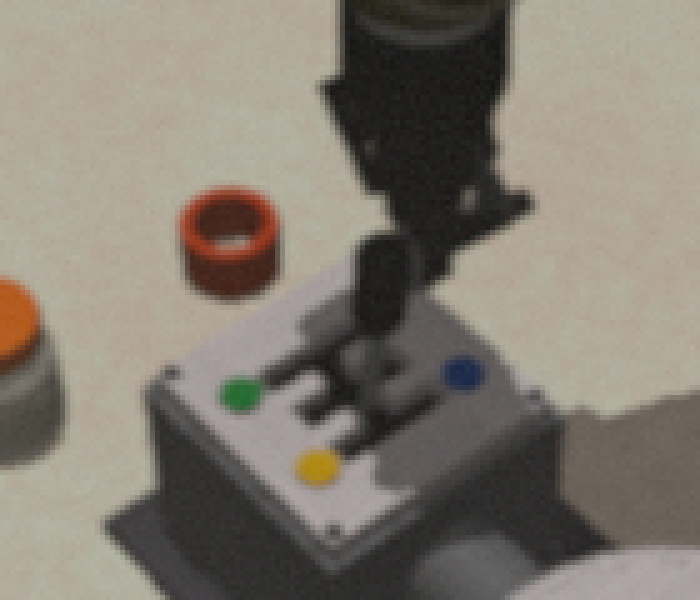

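The scene crop shows fingers against the knob (385,285 in the crop) and the stem in the middle lane nearing the channel. I'll push on toward neutral.

Request:
step_arm --plan '[{"offset": [-0.5,0,0],"rot": [0,0,0],"gripper": 0},{"offset": [-1.0,0,0],"rot": [0,0,0],"gripper": 0},{"offset": [-1.5,0,0],"rot": [0,0,0],"gripper": 0},{"offset": [-1.8,0,0],"rot": [0,0,0],"gripper": 0},{"offset": [-1.8,0,0],"rot": [0,0,0],"gripper": 0},{"offset": [-1.8,0,0],"rot": [0,0,0],"gripper": 0}]'

```text
time_s: 3.45
eef_pos: [524.4, -69.8, 250.8]
ee_rot: [0.0, 0.021, 1.0, -0.0]
force: [-1.2, -0.1, -0.5]
grip_width: -0.001
grip_force: 0.6
```

```bash
cat >> h.py <<'E'
def knob(save):  # fit lever stem (x,y) to the scene camera's depth points on the grip
    from scipy.optimize import least_squares
    c,s=load(save); f,cx,cy=K(c); T=pose(c,s); vv,uu=np.mgrid[100:230,220:380]; d=c["depth"][vv,uu]
    ok=(d>0)&(c["color"][vv,uu].max(-1)<70); d=d[ok]
    p=np.stack([(uu[ok]-cx)/f*d,(vv[ok]-cy)/f*d,d],-1)@T[:3,:3].T+T[:3,3]
    p=np.c_[(p[:,:2]-C)@E,p[:,2]-12]
    tip=todrive(s["eef_pos"]); best=None
    for x0 in (-20,0,25):
      for y0 in (0,-30):
        def sel(a):
            n=np.r_[a,113];n=n/np.linalg.norm(n); h=p@n; return n,h,np.linalg.norm(p-h[:,None]*n,axis=1)
        def res(a):
            n,h,r=sel(a); return np.where((h>156)&(h<202),np.clip(r-14,-8,8),8)
        q=least_squares(res,[x0,y0],diff_step=1e-2,loss='soft_l1',f_scale=2)
        n,h,r=sel(q.x); k=((h>156)&(h<202)&(abs(r-14)<3)).sum()
        if best is None or k>best[0]: best=(k,q.x)
    print("inliers",best[0],"stem",best[1].round(1))
E
python3 -c "
from h import *
st();cap('scene','s3');knob('scene1');knob('s2');knob('s3')"
```

```text
t 3.45 drive [-27.1   0.3] z 250.8 F [-1.2 -0.1 -0.5] grip -0.0012072575977475843
inliers 131 stem [-22.5  -1.6]
inliers 150 stem [-13.2  -1.1]
inliers 150 stem [-2.8 -1.1]
```

Request:
step_arm --plan '[{"offset": [-0.2,0,0],"rot": [0,0,0],"gripper": 0},{"offset": [-0.3,0,0],"rot": [0,0,0],"gripper": 0},{"offset": [-0.3,0,0],"rot": [0,0,0],"gripper": 0},{"offset": [0.5,0,0],"rot": [0,0,0],"gripper": 0},{"offset": [2,0,0],"rot": [0,0,0],"gripper": 0},{"offset": [4,2,0],"rot": [0,0,0],"gripper": 0},{"offset": [4,4.5,0],"rot": [0,0,0],"gripper": 0},{"offset": [2,6,0],"rot": [0,0,0],"gripper": 0},{"offset": [-1,6,0],"rot": [0,0,0],"gripper": 0},{"offset": [-2.7,6,0],"rot": [0,0,0],"gripper": 0},{"offset": [-2.7,6,0],"rot": [0,0,0],"gripper": 0},{"offset": [-2.7,6,0],"rot": [0,0,0],"gripper": 0}]'

```text
time_s: 4.7
eef_pos: [553.2, -10.9, 250.6]
ee_rot: [-0.0, 0.021, 1.0, 0.0]
force: [0.1, -0.4, 0.5]
grip_width: -0.0
grip_force: 0.0
```

```bash
python3 -c "
from h import *
st();cap('scene','s4');cap('wrist','w4');knob('s4')
cv2.imwrite('pics/v4.png',np.vstack([cv2.resize(cv2.imread('pics/s4.png')[110:230,230:370],(350,300),interpolation=3),cv2.resize(cv2.imread('pics/w4.png'),(350,219))]))"
```

```text
t 4.7 drive [-0.8 60.3] z 250.6 F [ 0.1 -0.4  0.5] grip -0.0003170947604123218
inliers 111 stem [-0.7 -1.4]
```

View pics/v4.png

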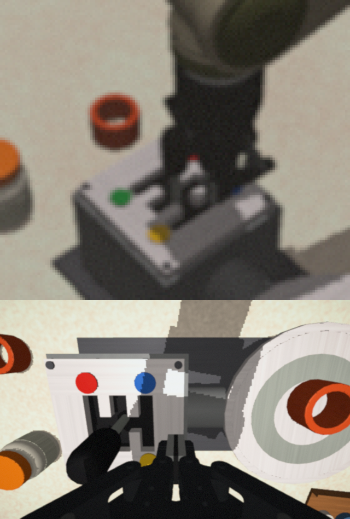

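Stem is at about (-0.7, -1.4), in neutral. The wrist view shows the lever near upright and the fingers on its +y side. Next, push along -y.

Request:
step_arm --plan '[{"offset": [0,-1,0],"rot": [0,0,0],"gripper": 0},{"offset": [0,-2,0],"rot": [0,0,0],"gripper": 0},{"offset": [0,-2.6,0],"rot": [0,0,0],"gripper": 0},{"offset": [0,-3.2,0],"rot": [0,0,0],"gripper": 0},{"offset": [0,-3.7,0],"rot": [0,0,0],"gripper": 0},{"offset": [0,-4.2,0],"rot": [0,0,0],"gripper": 0},{"offset": [0,-4.7,0],"rot": [0,0,0],"gripper": 0},{"offset": [0,-4.7,0],"rot": [0,0,0],"gripper": 0}]'

```text
time_s: 5.6
eef_pos: [551.8, -58.5, 250.9]
ee_rot: [0.0, 0.022, 1.0, -0.0]
force: [0.2, 0.1, -0.1]
grip_width: -0.004
grip_force: 0.0
```

```bash
python3 -c "
from h import *
st();cap('scene','s5');knob('s5')"
```

```text
t 5.6 drive [-0.1 12.7] z 250.9 F [ 0.2  0.1 -0.1] grip -0.003579683186147646
inliers 80 stem [-0.2  5. ]
```

```bash
python3 -c "
from h import *
cap('wrist','w5')
cv2.imwrite('pics/v5.png',np.vstack([cv2.resize(cv2.imread('pics/s5.png')[110:230,230:370],(350,300),interpolation=3),cv2.resize(cv2.imread('pics/w5.png'),(480,300))[:,:350]]))"
```

```text
(no output)
```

View pics/v5.png

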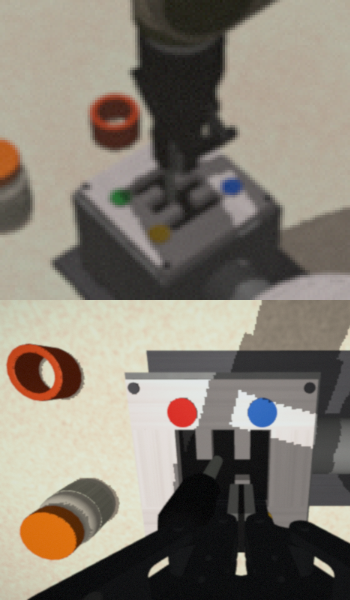

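The wrist view shows the stem (215,465) leaning toward -y, touching the finger's left side and still in the channel. I'll continue the push.

Request:
step_arm --plan '[{"offset": [0,-0.5,0],"rot": [0,0,0],"gripper": 0},{"offset": [0,-1.0,0],"rot": [0,0,0],"gripper": 0},{"offset": [0,-1.5,0],"rot": [0,0,0],"gripper": 0},{"offset": [0,-1.9,0],"rot": [0,0,0],"gripper": 0},{"offset": [0,-1.9,0],"rot": [0,0,0],"gripper": 0}]'

```text
time_s: 6.2
eef_pos: [551.0, -77.6, 250.8]
ee_rot: [-0.0, 0.022, 1.0, -0.0]
force: [0.0, 0.2, 0.5]
grip_width: 0.003
grip_force: 0.1
```

```bash
sed -i 's/vv,uu=np.mgrid\[100:230,220:380\]/vv,uu=np.mgrid[100:230,220:380] if "mount" not in c else np.mgrid[100:400,100:420]/' h.py; python3 -c "
from h import *
st();cap('scene','s6');cap('wrist','w6');knob('w4');knob('w5');knob('s6');knob('w6')"
```

```text
t 6.2 drive [-0.1 -6.4] z 250.8 F [0.  0.2 0.5] grip 0.002539353606811443
inliers 3976 stem [ 0.4 -1.1]
inliers 3130 stem [ 0.5 -9. ]
inliers 72 stem [ 0.2 -7.1]
inliers 3193 stem [  0.5 -21.4]
```

The wrist depth fit is solid, with about 3000 inliers: stem at (0.5, -21.4). It needs about 13 mm more.

Request:
step_arm --plan '[{"offset": [0,-0.4,0],"rot": [0,0,0],"gripper": 0},{"offset": [0,-0.8,0],"rot": [0,0,0],"gripper": 0},{"offset": [0,-1.1,0],"rot": [0,0,0],"gripper": 0},{"offset": [0,-1.3,0],"rot": [0,0,0],"gripper": 0},{"offset": [0,-1.3,0],"rot": [0,0,0],"gripper": 0}]'

```text
time_s: 6.8
eef_pos: [550.5, -90.2, 250.9]
ee_rot: [-0.0, 0.021, 1.0, -0.0]
force: [-0.7, 0.3, 0.4]
grip_width: -0.003
grip_force: 0.2
```

```bash
python3 -c "
from h import *
st();cap('wrist','w7');knob('w7')"
```

```text
t 6.8 drive [ -0.1 -19.1] z 250.9 F [-0.7  0.3  0.4] grip -0.003117028321646334
inliers 3163 stem [  0.5 -29.7]
```

Request:
step_arm --plan '[{"offset": [0,1,0],"rot": [0,0,0],"gripper": 0},{"offset": [0,3,0],"rot": [0,0,0],"gripper": 0},{"offset": [1.5,3.5,0],"rot": [0,0,0],"gripper": 0},{"offset": [4.5,3.5,0],"rot": [0,0,0],"gripper": 0},{"offset": [6,2,0],"rot": [0,0,0],"gripper": 0},{"offset": [6,-1,0],"rot": [0,0,0],"gripper": 0},{"offset": [6,-2.7,0],"rot": [0,0,0],"gripper": 0},{"offset": [5.5,-2.7,0],"rot": [0,0,0],"gripper": 0},{"offset": [5,-2.7,0],"rot": [0,0,0],"gripper": 0},{"offset": [5,-2.7,0],"rot": [0,0,0],"gripper": 0}]'

```text
time_s: 7.85
eef_pos: [500.0, -113.8, 250.8]
ee_rot: [0.0, 0.021, 1.0, 0.0]
force: [-0.6, 0.5, -0.7]
grip_width: 0.001
grip_force: 0.0
```

```bash
python3 -c "
from h import *
st();cap('wrist','w8');cap('scene','s8');knob('w8');knob('s8')"
```

```text
t 7.85 drive [-49.5 -44.7] z 250.8 F [-0.6  0.5 -0.7] grip 0.000978353311136878
inliers 352 stem [-15.6 -23.5]
inliers 144 stem [ -0.5 -30.5]
```

Request:
step_arm --plan '[{"offset": [-1,0,0],"rot": [0,0,0],"gripper": 0},{"offset": [-1.8,0,0],"rot": [0,0,0],"gripper": 0},{"offset": [-2.4,0,0],"rot": [0,0,0],"gripper": 0},{"offset": [-2.9,0,0],"rot": [0,0,0],"gripper": 0},{"offset": [-3.4,0,0],"rot": [0,0,0],"gripper": 0},{"offset": [-3.9,0,0],"rot": [0,0,0],"gripper": 0},{"offset": [-4.4,0,0],"rot": [0,0,0],"gripper": 0},{"offset": [-4.9,0,0],"rot": [0,0,0],"gripper": 0},{"offset": [-5.4,0,0],"rot": [0,0,0],"gripper": 0},{"offset": [-5.4,0,0],"rot": [0,0,0],"gripper": 0}]'

```text
time_s: 8.95
eef_pos: [553.7, -117.0, 250.6]
ee_rot: [-0.0, 0.021, 1.0, 0.0]
force: [-1.7, 0.4, -0.5]
grip_width: 0.003
grip_force: 0.7
```

```bash
python3 -c "
from h import *
st();cap('scene','s9');knob('s9')"
```

```text
t 8.95 drive [  4.3 -45.6] z 250.6 F [-1.7  0.4 -0.5] grip 0.0027879602045698024
inliers 159 stem [ 17.8 -30.5]
```

Request:
step_arm --plan '[{"offset": [-0.4,0,0],"rot": [0,0,0],"gripper": 0},{"offset": [-0.7,0,0],"rot": [0,0,0],"gripper": 0},{"offset": [-1.0,0,0],"rot": [0,0,0],"gripper": 0},{"offset": [-1.0,0,0],"rot": [0,0,0],"gripper": 0}]'

```text
time_s: 9.4
eef_pos: [563.6, -117.5, 250.9]
ee_rot: [0.0, 0.021, 1.0, -0.0]
force: [-0.7, -0.7, -0.5]
grip_width: 0.001
grip_force: 0.8
```

```bash
python3 -c "
from h import *
st();cap('scene','s10');knob('s10')"
```

```text
t 9.4 drive [ 14.2 -45.7] z 250.9 F [-0.7 -0.7 -0.5] grip 0.0006817994072640389
inliers 155 stem [ 24.  -30.2]
```

Now in 1 mm rows, feeling for the stop.

Request:
step_arm --plan '[{"offset": [-0.1,0,0],"rot": [0,0,0],"gripper": 0},{"offset": [-0.2,0,0],"rot": [0,0,0],"gripper": 0},{"offset": [-0.3,0,0],"rot": [0,0,0],"gripper": 0}]'

```text
time_s: 9.75
eef_pos: [566.3, -117.6, 250.9]
ee_rot: [-0.0, 0.021, 1.0, 0.0]
force: [-1.8, 0.0, -1.2]
grip_width: -0.0
grip_force: 0.9
```

Request:
step_arm --plan '[{"offset": [-0.1,0,0],"rot": [0,0,0],"gripper": 0},{"offset": [-0.1,0,0],"rot": [0,0,0],"gripper": 0}]'

```text
time_s: 9.95
eef_pos: [567.4, -117.6, 250.9]
ee_rot: [0.0, 0.021, 1.0, -0.0]
force: [-1.4, -0.4, -0.9]
grip_width: -0.002
grip_force: 0.9
```

```bash
python3 -c "
from h import *
st();cap('scene','s11');knob('s11')"
```

```text
t 9.95 drive [ 18.  -45.7] z 250.9 F [-1.4 -0.4 -0.9] grip -0.0015684785237586984
inliers 149 stem [ 26.8 -30.3]
```

Request:
step_arm --plan '[{"offset": [-0.1,0,0],"rot": [0,0,0],"gripper": 0},{"offset": [-0.1,0,0],"rot": [0,0,0],"gripper": 0}]'

```text
time_s: 10.2
eef_pos: [568.4, -117.7, 250.9]
ee_rot: [0.0, 0.021, 1.0, -0.0]
force: [-1.9, 0.1, -0.3]
grip_width: 0.002
grip_force: 0.9
```

Request:
step_arm --plan '[{"offset": [-0.1,0,0],"rot": [0,0,0],"gripper": 0},{"offset": [-0.1,0,0],"rot": [0,0,0],"gripper": 0}]'

```text
time_s: 10.4
eef_pos: [569.3, -117.7, 250.9]
ee_rot: [-0.0, 0.021, 1.0, 0.0]
force: [-4.0, -1.2, -0.1]
grip_width: -0.001
grip_force: 1.2
```

```bash
python3 -c "
from h import *
st();cap('scene','s12');knob('s12')"
```

```text
t 10.4 drive [ 19.8 -45.7] z 250.9 F [-4.  -1.2 -0.1] grip -0.0005054338475445205
inliers 155 stem [ 27.8 -30.5]
```

Request:
step_arm --plan '[{"offset": [-0.05,0,0],"rot": [0,0,0],"gripper": 0},{"offset": [-0.05,0,0],"rot": [0,0,0],"gripper": 0}]'

```text
time_s: 10.65
eef_pos: [569.7, -117.7, 250.8]
ee_rot: [-0.0, 0.021, 1.0, 0.0]
force: [-3.4, 0.2, -0.1]
grip_width: -0.001
grip_force: 1.5
```

Request:
step_arm --plan '[{"offset": [-0.06,0,0],"rot": [0,0,0],"gripper": 0},{"offset": [-0.06,0,0],"rot": [0,0,0],"gripper": 0}]'

```text
time_s: 10.85
eef_pos: [570.3, -117.7, 250.7]
ee_rot: [-0.0, 0.021, 1.0, 0.0]
force: [-4.6, 0.8, -1.1]
grip_width: -0.001
grip_force: 1.9
```

Force is climbing steadily, so the lever is at the stop. I'll back off and move clear.

Request:
step_arm --plan '[{"offset": [0.5,0,0],"rot": [0,0,0],"gripper": 0},{"offset": [2,0,0],"rot": [0,0,0],"gripper": 0},{"offset": [5,0,0],"rot": [0,0,0],"gripper": 0},{"offset": [9,0,0],"rot": [0,0,0],"gripper": 0},{"offset": [12,0,-2],"rot": [0,0,0],"gripper": 0},{"offset": [15,0,-5],"rot": [0,0,0],"gripper": 0},{"offset": [18,0,-8],"rot": [0,0,0],"gripper": 0},{"offset": [18,0,-8],"rot": [0,0,0],"gripper": 0},{"offset": [18,0,-8],"rot": [0,0,0],"gripper": 0}]'

```text
time_s: 11.75
eef_pos: [390.6, -110.2, 331.6]
ee_rot: [0.002, 0.022, 1.0, -0.001]
force: [-0.1, 0.2, -0.5]
grip_width: 0.001
grip_force: 0.0
```

```bash
python3 -c "
from h import *
st();cap('scene','s13');cap('wrist','w13');knob('s13');knob('w13')
cv2.imwrite('pics/v13.png',np.vstack([cv2.resize(cv2.imread('pics/s13.png')[110:230,230:370],(350,300),interpolation=3),cv2.resize(cv2.imread('pics/w13.png'),(480,300))[:,:350]]))"
```

```text
t 11.75 drive [-159.   -45.7] z 331.6 F [-0.1  0.2 -0.5] grip 0.0007541201134736842
inliers 134 stem [ 28.1 -30.6]
inliers 0 stem [-20.   0.]
```

View pics/v13.png

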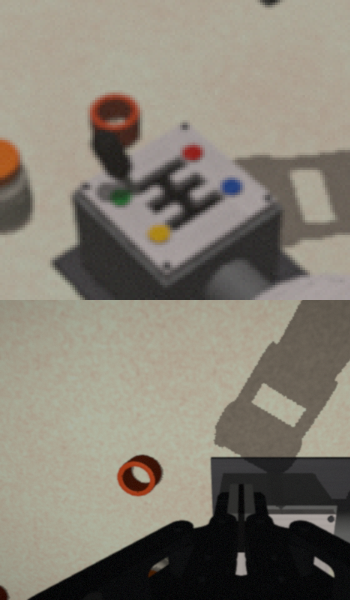

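The lever stands in the green slot (120,190), with the stem measured at (28.1, -30.6), fully home. The ring and jar haven't moved, and the arm is clear.

```bash
python3 -c "
from rig import *
print(finish_job())"
```

```text
the job is handed in; nothing more can be done
None
```

The gear lever is fully home in the green slot (stem measured at x = 28.1, y = -30.6 mm), it entered no other colour's slot, the table ring and jar are unmoved by eye (wheel ring not re-checked), and the job was handed in at about 12 s with the arm clear.

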